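# Hold a curing unit's sprung lamp hood open at its index

### The job

I want to wipe the lamps of the light-curing unit on the bench. Swing its amber-windowed front door wide open by the handle, about square to the front, and leave it open (its top flange holds the hood down); then lift the spring-loaded lamp hood by the black bow handle until the green-nosed pointer on its left flank is level with the orange index on the quadrant - not well past it, that strains the lamp lead - and finish still holding it there, because it snaps shut if let go. Leave the index as it is set and do not knock the things standing around.

Things in the scene. Friction and masses are not known exactly. Their poses are not given: they have to be found in the camera images.
- curing_unit: White bench light-curing unit, fixed, 190 mm deep (x), 230 wide (y), 153 high with the hood shut; the right-hand 60 mm is a control column. Origin on the bench under the middle of the lamp chamber; +x points from its front to its back, +y to its left seen from the front, z up. A door closes the chamber's front, a sprung lamp hood its top; a quadrant plate stands 17 mm off its left flank
- door (a joint): Angle of the front door in rad: 0 shut, grows as it swings out to the front, stop at 1.9, 1.57 is square to the front. Upright hinge at the left edge of the chamber's front; light friction keeps it where it is left. While it is shut, its top flange laps over a tongue at the hood's front and keeps the hood down
- door_handle (a point): Grip point on the axis of the door's upright dark bar handle (about 10 mm thick, 66 mm long, 35 mm off the door's outer face near its right edge, a short arm to the door at each end), 19 mm below its top end; 40 mm out from and 152 mm along the door from door_hinge. Pinched from above, a finger to its left and one to its right. Frame turns with the door: -x out of its face, y along it
- door_hinge (a point): Point on the upright hinge axis of the door, at the same height as door_handle
- hood (a joint): Angle of the lamp hood in rad: 0 shut, grows as its front rises, stop at 1.1. Its hinge axis is level, along the unit's y, at the back of the case: when the hood is shut the axis lies 138 mm behind (unit's +x) and 74 mm below hood_handle. A spring and its weight pull it shut at every angle: about 4 N at the handle just off its seat, 6 N at 0.7 rad
- hood_handle (a point): Middle of the hood's black bow handle: a round bar 12 mm thick along the unit's y, straight for 88 mm, 42 mm above the hood's top and 26 mm behind its front edge, on two posts. Reached from above, one finger in front of it and one behind; it may turn between the fingers as the hood rises. Its frame turns with the hood
- hood_pointer (a point): Green nose (15 x 20 x 5 mm) of the pointer on the hood's left flank, just outside the quadrant's curved edge, 152 mm from the hinge axis; it moves with the hood
- index (a joint): Setting of the orange index in rad, between 0.35 and 0.7: the value of joint hood at which the pointer is level with the index. The index is clamped with strong friction and must not be moved
- index_mark (a point): The point in line with the orange index, just outside the quadrant's curved edge, 152 mm from the hood's hinge axis: where hood_pointer must come. Its frame is turned with the index: x runs along the radius towards the hinge, z upward along the arc
- cast_white: White plaster dental cast, 66 x 70 x 47 mm, standing loose on the bench to the right of the unit; origin under its centre
- dropper_1: Brown dropper bottle with a black teat, 33 x 34 x 102 mm, standing loose to the left of the unit; origin under its centre
- jar_blue: White jar with a blue lid, 48 x 48 x 62 mm, standing loose to the left of the unit; origin under its centre

How it is judged:
By the outcome, as a careful person would: the job done as asked, in the order asked, and still so for the second after the job is handed in, while the arm keeps its last pose, push and grip.
It also fails if it takes over 48 s, if anything falls off the work surface, if the arm or the gripper's body presses on something with over 40 N, if the wrist force passes 120 N, or if a joint passes its speed limit or range.

### The arm

A 6-joint arm with a two-finger parallel gripper is mounted at the origin on a cart in front of the work surface, level with it; the furniture and walls round the work are solid. World frame = base frame: x ahead of the robot, y to its left, z up, the work surface at z = 0. Lengths are in m, angles in rad, forces in N, time in s.
With the tool pointing down it reaches from about 0.25 to 0.725 m from the base axis. Payload 4 kg.
Tool frame: the origin (TCP) lies between the finger pads; the fingertips stand 8 mm ahead of it and the grasp point (between the pads) lies 11 mm behind it; z points along the fingers, y is the direction in which the jaws open and shut (so a half turn about z gives the same grasp; the last joint's range is limited). The gripper opens to 85 mm and grips with 20 to 120 N. Pads are 22 mm wide; open, the fingers measure 114 mm over their backs; the gripper's body (76 mm by 85 mm) begins 54 mm behind the grasp point. The pads swing forward as they close: fully open they stand 13 mm farther back than shut.
Start: joints at [-1.161, 0.241, 0.005, 1.335, 0, 1.571], TCP at [0.199, -0.459, 0.239] pointing down, gripper open.
Joint ranges: [-2.72, 2.72], [-1.05, 1.87], [-1.09, 1.28], [-1.99, 2.15], [-1.42, 1.44], [-3.14, 3.14]. Speed limits (rad/s): [2.79, 2.79, 3.14, 3.14, 3.14, 3.14].

### API

Orientations are given as a unit quaternion [x, y, z, w].
In Python, from workcell import * gives the robot as it stands.
- The arm moves only by the tool send_rows, never from a script. Its argument "increments" is a list that holds one entry, the list of rows, each a list of 6 numbers: the shift along the tool's x, y, z in units of 50 mm (1.0 is 50 mm), then the turn, a rotation vector about the tool's x, y, z in units of 10 degrees (1.0 is 10 degrees). In form: [[[x, y, z, ax, ay, az], ...]]. A call has 1 to 8 rows; each row shifts and turns the commanded pose from where the row before left it, along the tool's axes as they then stand; what a row does not reach is not made up. A row lasts 1/8 s, in which the tool goes at most 62.5 mm and 10.7 degrees, less where a joint would pass 70% of its speed; a pose out of reach is approached as far as the arm can. A call with a number of a shift or a turn outside -1 to 1 is refused whole. A call with a gripper value outside its range is refused whole. "grip" is the closure, from 0 (fully open) to 1 (shut), set as the call begins (left out, the last holds). The fingers move at their own pace and stop on an object; the grip force is fixed at half the most. Time passes only in rows, so rows that do not move let the fingers close. It gives the time, the measured TCP pose, the force and the opening at its end, in the units of the state.
- get_obs(): the state, without advancing time (a new reading comes with each control period).
- camera(name): name is "scene" or "side" or "wrist"; returns a dict with "color" (480x640x3 uint8, red, green, blue), "z_map" (480x640 float32, m along the optical axis (not along the pixel's ray), 0 where there is no reading), "intrinsics" (3x3 intrinsics, pixels), "pose" (4x4, takes a point from camera to world coordinates); the wrist camera has in their place "mount" (4x4, takes a point from camera to tool coordinates, whose origin is the TCP and whose axes are the flange's). Camera axes: x right, y down, z forward; pixel columns grow to the right and rows downward; lengths in m; the calibration is good to about 2 mm. A picture is of the moment at which its call begins: read the wrist's pose just before it.
- job_done(): hands the job in, once; it reports no verdict.
The state is a dict: "clock": time; "joint_pos": joint angles; "joint_vel": joint speeds; "tau": joint torques, N m; "eef_pos": TCP position; "tool_rot": TCP orientation; "ft_force": force on the tool from outside, world axes, zero at the start; "ft_torque": the same for the moment, N m; "grip_width": finger opening in m.
Only numpy, scipy, OpenCV 4.12 (cv2) and the standard library are available. Lean on these libraries where they do the work, as an engineer would, in place of code of your own. Each camera call takes 0.05 s, during which the arm holds its last target.

## Working session

There is one attempt and no reset: what is moved stays moved. The work goes in short steps, Python scripts to look and compute and a tool call to move; the robot and the scene stay as the last step left them, time stands still between calls to the robot, and variables do not carry over. Pictures are saved under pics/ and viewed, and the job is handed in when it is done.

Besides the shell and the picture viewer there is one more tool, called after "Emit:" as a command line: name --argument value ..., lists and objects as JSON in quotes. send_rows: Moves the arm, as the interface text tells. Its arguments: {"type":"object","properties":{"increments":{"type":"array"},"grip":{"type":"number"}},"required":["increments"]}

```bash
ls; mkdir -p pics; python3 - <<'E'
from workcell import *
import cv2,numpy as np
o=get_obs();print({k:np.round(v,3) for k,v in o.items()})
for n in ["scene","side"]:
    c=camera(n);cv2.imwrite(f"pics/{n}0.png",c["color"][:,:,::-1]);np.savez(f"{n}0.npz",**c)
    print(n,c["intrinsics"].round(1).tolist(),c["pose"].round(3).tolist())
E
```

```text
pics
{'clock': np.float64(0.0), 'joint_pos': array([-1.161,  0.241,  0.004,  1.335,  0.   ,  1.571]), 'joint_vel': array([ 0.001,  0.002, -0.001, -0.002,  0.   ,  0.001]), 'tau': array([-1.0000e-03, -3.7231e+01,  2.5241e+01,  1.7000e-02, -0.0000e+00,
       -0.0000e+00]), 'eef_pos': array([ 0.199, -0.458,  0.238]), 'tool_rot': array([ 0.979,  0.203, -0.   , -0.001]), 'ft_force': array([-0.447,  0.099,  0.43 ]), 'ft_torque': array([-0.015,  0.004,  0.032]), 'grip_width': np.float64(0.085)}
scene [[540.3, 0.0, 317.5], [0.0, 540.3, 242.9], [0.0, 0.0, 1.0]] [[-0.892, -0.264, 0.367, 0.257], [-0.452, 0.511, -0.731, 0.902], [0.005, -0.818, -0.575, 0.758], [0.0, 0.0, 0.0, 1.0]]
side [[487.6, 0.0, 317.6], [0.0, 487.6, 230.1], [0.0, 0.0, 1.0]] [[-0.963, -0.171, 0.208, 0.431], [-0.269, 0.61, -0.745, 0.858], [0.001, -0.774, -0.634, 0.798], [0.0, 0.0, 0.0, 1.0]]
```

View pics/scene0.png

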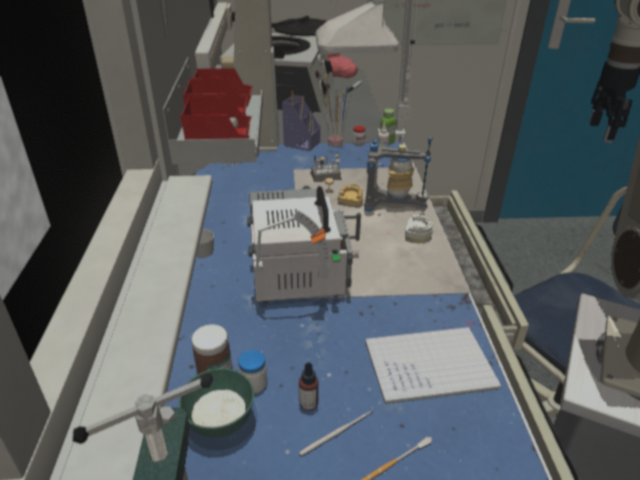

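View pics/side0.png

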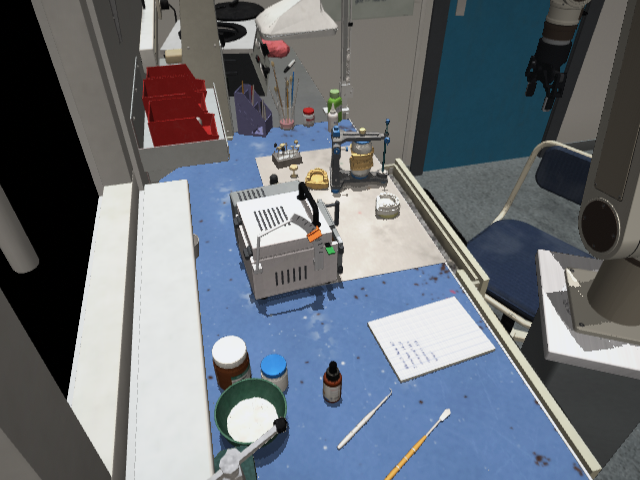

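```bash
python3 - <<'E'
import cv2
for n,(x,y,w,h) in {"scene":(235,175,140,130),"side":(220,165,150,140)}.items():
    a=cv2.imread(f"pics/{n}0.png")[y:y+h,x:x+w]
    cv2.imwrite(f"pics/{n}0c.png",cv2.resize(a,None,fx=5,fy=4.2 if 0 else 4,interpolation=cv2.INTER_CUBIC) if 0 else cv2.resize(a,None,fx=4,fy=4,interpolation=cv2.INTER_CUBIC))
E
```

```text
(no output)
```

View pics/scene0c.png

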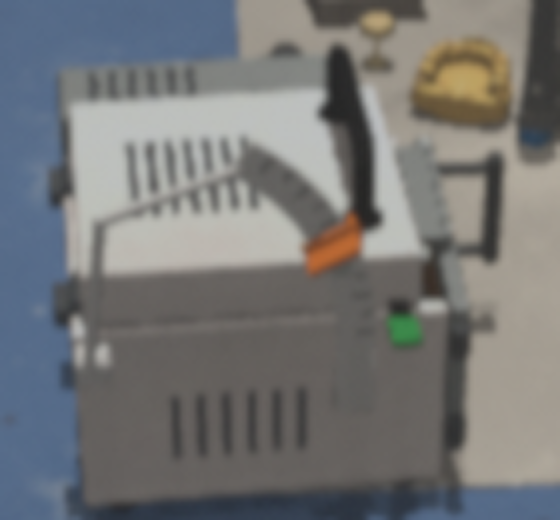

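View pics/side0c.png

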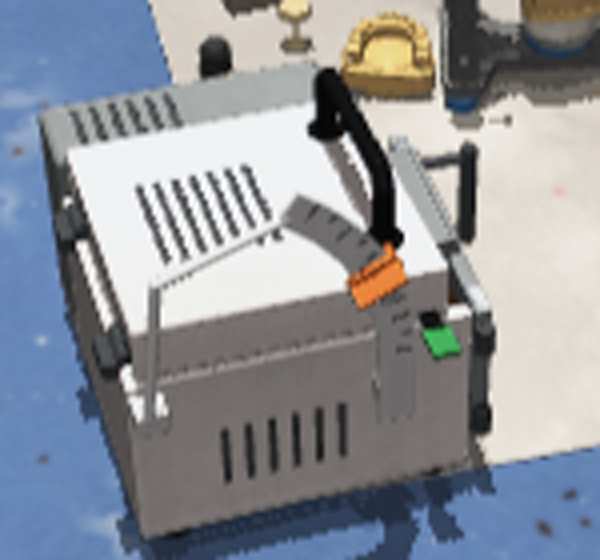

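```bash
cat > h.py <<'E'
import numpy as np,cv2
def cloud(c,wp=None):
    z=c["z_map"];K=c["intrinsics"];v,u=np.mgrid[:480,:640]
    P=np.stack([(u-K[0,2])*z/K[0,0],(v-K[1,2])*z/K[1,1],z],-1)
    T=c["pose"] if wp is None else wp
    W=P@T[:3,:3].T+T[:3,3]; W[z==0]=np.nan
    return W
E
python3 - <<'E'
from h import *
for n in ["scene","side"]:
    c=dict(np.load(f"{n}0.npz"));W=cloud(c);C=c["color"].astype(int)
    reg=(W[...,0]>.2)&(W[...,0]<.85)&(abs(W[...,1])<.5)
    # hood top
    m=reg&(W[...,2]>.142)&(W[...,2]<.165)&(C.min(-1)>110)
    pts=W[m];print(n,"top",m.sum(),pts.mean(0),np.median(pts[:,2]))
    r=cv2.minAreaRect((pts[:,:2]*1000).astype(np.float32));print(r,cv2.boxPoints(r).round(0).tolist())
    m=reg&(W[...,2]>.165)&(W[...,2]<.25)&(C.max(-1)<60);p=W[m]
    print("bow",m.sum(),p.mean(0),p.min(0),p.max(0)); 
    q=p[p[:,2]>.185]; print(q.mean(0),q.min(0),q.max(0), np.linalg.svd(q[:,:2]-q[:,:2].mean(0),full_matrices=False)[2][0])
    R,G,B=C[...,0],C[...,1],C[...,2]
    for nm,mm in dict(green=(G>R+60)&(G>B+40),orange=(R>G+70)&(G>B+20)).items():
        mm=mm&reg&(W[...,2]>.05)&(W[...,0]<.7); p=W[mm]; v,u=np.nonzero(mm); print(nm,mm.sum(),u.mean(),v.mean(),p.mean(0),p.min(0),p.max(0))
    m=reg&(W[...,2]>.02); 
    for nm,(u,v) in dict(scene=dict(a=(0,0)),side={})[n].items(): pass
    # everything labelled
    g=reg&(W[...,2]>.015)
    k,l,s,ce=cv2.connectedComponentsWithStats(g.astype(np.uint8))
    for i in range(1,k):
        if s[i,4]>60:
            p=W[l==i];print(s[i].tolist(),p.min(0).round(3),p.max(0).round(3))
E
```

```text
scene top 7489 [0.7740874  0.28014131 0.1513404 ] 0.15096713213918278
((732.3377685546875, 75.22406005859375), (858.3894653320312, 242.0277557373047), 86.75180053710938) [[587.0, -346.0], [829.0, -360.0], [877.0, 497.0], [636.0, 511.0]]
bow 178 [0.64626946 0.02898976 0.19572791] [ 0.21072863 -0.49935302  0.16501012] [0.71080504 0.09111705 0.24899589]
[0.64155958 0.01802576 0.20166794] [ 0.21072863 -0.49935302  0.18541857] [0.71076889 0.09064801 0.24899589] [0.61712767 0.78686303]
green 28 335.5 257.0 [0.60942078 0.12152383 0.12428939] [0.60209291 0.11400645 0.12189424] [0.61647886 0.12976512 0.12671893]
orange 43 317.8837209302326 237.32558139534885 [0.63424127 0.15004345 0.18086929] [0.62364021 0.14103669 0.17470406] [0.64408377 0.16384129 0.18708422]
[589, 0, 51, 126, 2237] [ 0.2   -0.5    0.245] [ 0.253 -0.402  0.542]
[364, 137, 69, 71, 2776] [ 0.555 -0.372  0.015] [ 0.716 -0.245  0.201]
[331, 167, 10, 10, 70] [ 0.829 -0.4    0.016] [ 0.85  -0.356  0.04 ]
[247, 185, 114, 114, 9972] [ 0.588 -0.087  0.015] [0.85  0.209 0.235]
[337, 184, 26, 21, 396] [ 0.712 -0.313  0.015] [ 0.782 -0
[... 890 characters left out ...]
49]
orange 107 314.2056074766355 234.20560747663552 [0.6356048  0.14665218 0.18114151] [0.62313347 0.13024129 0.17317347] [0.64823005 0.16223281 0.19117538]
[525, 0, 47, 97, 1631] [ 0.2   -0.5    0.244] [ 0.237 -0.405  0.508]
[330, 119, 60, 70, 2370] [ 0.555 -0.365  0.015] [ 0.731 -0.247  0.201]
[293, 140, 9, 22, 87] [ 0.828 -0.407  0.015] [ 0.85  -0.361  0.07 ]
[233, 168, 111, 129, 9943] [ 0.588 -0.312  0.015] [0.85  0.21  0.234]
[376, 193, 24, 23, 469] [ 0.5   -0.232  0.015] [ 0.567 -0.165  0.048]
[111, 262, 96, 127, 5575] [0.706 0.251 0.13 ] [0.85  0.5   0.212]
[212, 336, 76, 105, 5495] [0.595 0.355 0.015] [0.755 0.5   0.092]
[323, 361, 19, 39, 569] [0.523 0.363 0.015] [0.555 0.391 0.103]
```

```bash
python3 - <<'E'
from h import *
for n,box in {"scene":(247,185,114,114),"side":(233,168,111,129)}.items():
    c=dict(np.load(f"{n}0.npz"));W=cloud(c);C=c["color"].astype(int)
    reg=np.zeros((480,640),bool);x,y,w,h=box;reg[y:y+h,x:x+w]=1
    reg&=(W[...,0]>.5)&(W[...,0]<.87)&(W[...,1]>-.13)&(W[...,1]<.25)
    m=reg&(abs(W[...,2]-.151)<.005)&(C.min(-1)>110)
    p=W[m];A=np.c_[p[:,:2],np.ones(len(p))];print(n,"topz",np.linalg.lstsq(A,p[:,2],rcond=None)[0].round(3),p.mean(0).round(4))
    hu=cv2.convexHull((p[:,:2]*1000).astype(np.float32))
    r=cv2.minAreaRect(hu);print(r,cv2.boxPoints(r).round(0).tolist())
    m=reg&(W[...,2]>.189)&(W[...,2]<.21)&(C.max(-1)<75);p=W[m];q=p
    d=np.linalg.svd(q-q.mean(0),full_matrices=False)[2][0];t=(q-q.mean(0))@d
    print("bow",m.sum(),q.mean(0),d.round(3),q.mean(0)+d*t.min(),q.mean(0)+d*t.max(),"yaw",np.degrees(np.arctan2(-d[0],d[1])))
    # front dark bar handle
    m=reg&(W[...,0]<.64)&(C.max(-1)<75)&(W[...,2]>.03)&(W[...,2]<.18);p=W[m];v,u=np.nonzero(m)
    o=np.argsort(p[:,0])
    for i in o[:40:2]: print(u[i],v[i],p[i].round(3))
    # left flank normal
    m=reg&(W[...,2]>.03)&(W[...,2]<.11)&(W[...,1]>.07);p=W[m]
    A=np.c_[p[:,0],np.ones(len(p))]
    s=np.linalg.lstsq(A,p[:,1],rcond=None)[0];
    for _ in range(5):
        r=p[:,1]-A@s;k=abs(r)<.006;s=np.linalg.lstsq(A[k],p[k,1],rcond=None)[0]
    print("flank y=",s,"yaw",np.degrees(np.arctan(s[0])),k.sum(),p[k].min(0),p[k].max(0))
E
```

```text
scene topz [ 0.003 -0.001  0.152] [0.7338 0.0838 0.154 ]
((742.3067016601562, 54.461029052734375), (169.70639038085938, 217.59349060058594), 34.30457305908203) [[611.0, 97.0], [734.0, -83.0], [874.0, 12.0], [751.0, 192.0]]
bow 142 [0.67284592 0.05457641 0.19919642] [-0.569  0.82  -0.06 ] [0.70611968 0.00662964 0.20271791] [0.64722022 0.0915025  0.19648436] yaw 34.759599229710155
350 282 [0.588 0.092 0.048]
350 283 [0.589 0.089 0.042]
351 259 [0.589 0.09  0.105]
351 260 [0.589 0.089 0.102]
349 283 [0.59  0.093 0.045]
351 257 [0.59  0.089 0.109]
349 285 [0.59  0.091 0.038]
350 261 [0.591 0.092 0.101]
350 263 [0.591 0.09  0.095]
349 282 [0.591 0.09  0.045]
349 280 [0.591 0.09  0.05 ]
350 259 [0.592 0.089 0.104]
349 262 [0.592 0.092 0.098]
348 281 [0.592 0.092 0.049]
348 284 [0.592 0.092 0.04 ]
348 286 [0.593 0.091 0.034]
348 282 [0.593 0.091 0.045]
349 264 [0.593 0.09  0.091]
348 285 [0.593 0.089 0.035]
349 278 [0.594 0.085 0.051]
flank y= [ 0.67992905 -0.32030535] yaw 34.21292215410051 2604 [0.58854296 0.07779105 0.03000524] [0.75963781 0.1963095  0.10996404]
side topz [ 0.002 -0.001  
[... 341 characters left out ...]
90847848
342 270 [0.588 0.091 0.043]
343 251 [0.588 0.088 0.098]
342 268 [0.589 0.089 0.048]
342 269 [0.589 0.086 0.042]
342 267 [0.589 0.086 0.048]
342 251 [0.589 0.093 0.102]
342 252 [0.59  0.092 0.098]
341 272 [0.59  0.09  0.037]
341 270 [0.59  0.091 0.043]
341 269 [0.59  0.09  0.045]
341 253 [0.591 0.095 0.097]
341 254 [0.591 0.093 0.093]
341 251 [0.592 0.093 0.101]
340 269 [0.592 0.095 0.05 ]
340 272 [0.592 0.093 0.038]
341 265 [0.592 0.084 0.052]
340 270 [0.592 0.092 0.044]
340 271 [0.592 0.091 0.039]
341 263 [0.593 0.082 0.056]
341 261 [0.593 0.083 0.063]
flank y= [ 0.67793253 -0.31774269] yaw 34.13462223929784 2071 [0.58816946 0.08069169 0.03009803] [0.75938004 0.19757922 0.10997582]
```

```bash
python3 - <<'E'
from h import *
th=np.radians(34.2);R=np.array([[np.cos(th),np.sin(th)],[-np.sin(th),np.cos(th)]])
for n,(us,vs) in {"scene":(range(354,363),range(212,242,3)),"side":(range(332,342),range(198,226,3))}.items():
    c=dict(np.load(f"{n}0.npz"));W=cloud(c);C=c["color"]
    print(n)
    for v in vs:
        print(v,[ (u,*(W[v,u]*1000).round(0).astype(int)) for u in us if C[v,u].max()<80 and 0.05<W[v,u,2]])
    # all unit-frame extents
    U=np.concatenate([W[...,:2]@R.T,W[...,2:]],-1)
    o=R@[.7,.08]
    U[...,:2]-=o
    m=(abs(U[...,0])<.25)&(abs(U[...,1])<.25)&(U[...,2]>.01)
    # histogram extents by z band
    for a,b in [(.03,.06),(.06,.1),(.1,.12),(.12,.145),(.148,.158),(.16,.185),(.185,.21)]:
        k=m&(U[...,2]>a)&(U[...,2]<b);p=U[k];print(a,b,len(p),np.percentile(p[:,0],[0,1,5,95,99,100]).round(3),np.percentile(p[:,1],[0,1,5,95,99,100]).round(3))
E
```

```text
scene
212 []
215 [(357, np.int64(642), np.int64(-62), np.int64(110)), (358, np.int64(640), np.int64(-63), np.int64(110)), (359, np.int64(638), np.int64(-63), np.int64(111))]
218 [(357, np.int64(642), np.int64(-61), np.int64(103)), (358, np.int64(639), np.int64(-61), np.int64(104)), (359, np.int64(638), np.int64(-63), np.int64(103))]
221 [(357, np.int64(643), np.int64(-65), np.int64(92)), (358, np.int64(640), np.int64(-64), np.int64(94)), (359, np.int64(637), np.int64(-64), np.int64(94))]
224 [(357, np.int64(641), np.int64(-62), np.int64(86)), (358, np.int64(638), np.int64(-61), np.int64(88)), (359, np.int64(637), np.int64(-63), np.int64(87))]
227 [(357, np.int64(642), np.int64(-65), np.int64(76)), (358, np.int64(638), np.int64(-61), np.int64(80)), (359, np.int64(636), np.int64(-64), np.int64(78))]
230 [(356, np.int64(642), np.int64(-62), np.int64(70)), (357, np.int64(639), np.int64(-60), np.int64(71)), (358, np.int64(637), np.int64(-60), np.int64(72))]
233 [(356, np.int64(643), np.int64(-63), np.int64(60)), (357, np.int64(640), np.int64(-63), np.int64(61)), (358, np.int64(638), np.in
[... 2632 characters left out ...]
5 -0.13  -0.083  0.204  0.223  0.225] [-0.161 -0.152 -0.12   0.067  0.246  0.25 ]
0.06 0.1 1840 [-0.135 -0.131 -0.083  0.212  0.222  0.224] [-0.161 -0.093 -0.066  0.245  0.249  0.25 ]
0.1 0.12 1139 [-0.134 -0.131 -0.096  0.112  0.119  0.12 ] [-0.158 -0.125 -0.086  0.082  0.084  0.093]
0.12 0.145 2048 [-0.092 -0.089 -0.081  0.215  0.231  0.249] [-0.238 -0.164 -0.156  0.085  0.211  0.249]
0.148 0.158 5166 [-0.064 -0.06  -0.04   0.246  0.249  0.25 ] [-0.244 -0.227 -0.177  0.186  0.237  0.25 ]
0.16 0.185 257 [-0.044 -0.043 -0.041  0.097  0.099  0.099] [-0.073 -0.072 -0.069  0.101  0.102  0.104]
0.185 0.21 431 [-0.045 -0.043 -0.042  0.091  0.096  0.098] [-0.07  -0.066 -0.055  0.085  0.095  0.103]
```

```bash
cat >> h.py <<'E'
from scipy.spatial.transform import Rotation as Rn, Slerp
TH=np.radians(34.2)
UX=np.array([np.cos(TH),np.sin(TH),0]);UY=np.array([-np.sin(TH),np.cos(TH),0]);UZ=np.array([0,0,1.])
def cur():
    from workcell import get_obs
    o=get_obs();return np.array(o["eef_pos"]),Rn.from_quat(o["tool_rot"]),o
def down(a): # a = world angle (deg) of tool x, tool pointing down
    a=np.radians(a);x=np.array([np.cos(a),np.sin(a),0]);z=np.array([0,0,-1.]);return Rn.from_matrix(np.c_[x,np.cross(z,x),z])
def rows(p,R,wps,dec=2):
    "wps: list of (pos,Rot) per row; prints rounded rows, 8 per call"
    out=[]
    for q,S in wps:
        d=np.round(R.inv().apply(q-p)/.05,dec);w=np.round(np.degrees((R.inv()*S).as_rotvec())/10,dec)
        out.append([*(d+0.0).tolist(),*(w+0.0).tolist()]);p=p+R.apply(d*.05);R=R*Rn.from_rotvec(np.radians(w*10))
    for i in range(0,len(out),8): print(str(out[i:i+8]).replace(" ",""))
    print("end",p.round(4),R.as_quat().round(4),"max",np.abs(out).max())
def line(p,R,q,S,n,rv=None):
    "straight line; rv optional world rotvec total"
    if rv is None: rv=(S*R.inv()).as_rotvec()
    return [(p+(q-p)*k/n,Rn.from_rotvec(np.array(rv)*k/n)*R) for k in range(1,n+1)]
E
python3 - <<'E'
from h import *
p,R,o=cur()
a=np.degrees(np.arctan2(*R.as_matrix()[[1,0],0]));print(a)
S=down(214.2);q=np.array([.6405,-.066,.21])
R0=down(a)
rows(p,R,line(p,R0,q,S,20,[0,0,np.radians(214.2-a)]))
E
```

```text
23.47928490810839
[[0.56,-0.18,0.03,-0.01,0.0,-0.95],[0.59,-0.09,0.03,0.0,0.0,-0.96],[0.59,0.01,0.03,0.0,0.0,-0.95],[0.58,0.1,0.02,0.0,0.0,-0.95],[0.55,0.21,0.03,0.0,0.0,-0.96],[0.52,0.29,0.03,0.0,0.0,-0.95],[0.46,0.37,0.03,0.0,0.0,-0.96],[0.39,0.44,0.03,0.0,0.0,-0.95]]
[[0.31,0.5,0.03,0.0,0.0,-0.95],[0.22,0.55,0.03,0.0,0.0,-0.96],[0.13,0.57,0.03,0.0,0.0,-0.95],[0.03,0.59,0.02,0.0,0.0,-0.95],[-0.06,0.59,0.03,0.0,0.0,-0.96],[-0.16,0.57,0.03,0.0,0.0,-0.95],[-0.26,0.53,0.03,0.0,0.0,-0.95],[-0.33,0.49,0.03,0.0,0.0,-0.96]]
[[-0.42,0.42,0.03,0.0,0.0,-0.95],[-0.47,0.35,0.03,0.0,0.0,-0.95],[-0.53,0.26,0.02,0.0,0.0,-0.96],[-0.57,0.17,0.03,0.0,0.0,-0.95]]
end [ 0.6407 -0.0659  0.2101] [-2.939e-01  9.558e-01  1.000e-04  1.000e-04] max 0.96
```

Emit:
send_rows --increments '[[[0.56,-0.18,0.03,0,0,-0.95],[0.59,-0.09,0.03,0,0,-0.96],[0.59,0.01,0.03,0,0,-0.95],[0.58,0.1,0.02,0,0,-0.95],[0.55,0.21,0.03,0,0,-0.96],[0.52,0.29,0.03,0,0,-0.95],[0.46,0.37,0.03,0,0,-0.96],[0.39,0.44,0.03,0,0,-0.95]]]' --grip 0

```text
clock: 1.1
eef_pos: [0.3762, -0.3006, 0.2273]
tool_rot: [0.642, 0.767, -0.0, -0.001]
ft_force: [0.4, -0.1, -0.3]
grip_width: 0.0857
```

Emit:
send_rows --increments '[[[0.31,0.5,0.03,0,0,-0.95],[0.22,0.55,0.03,0,0,-0.96],[0.13,0.57,0.03,0,0,-0.95],[0.03,0.59,0.02,0,0,-0.95],[-0.06,0.59,0.03,0,0,-0.96],[-0.16,0.57,0.03,0,0,-0.95],[-0.26,0.53,0.03,0,0,-0.95],[-0.33,0.49,0.03,0,0,-0.96]]]'

```text
clock: 2.1
eef_pos: [0.5526, -0.1439, 0.2156]
tool_rot: [0.031, 1.0, 0.0, -0.001]
ft_force: [0.3, -0.1, -0.5]
grip_width: 0.0853
```

Emit:
send_rows --increments '[[[-0.42,0.42,0.03,0,0,-0.95],[-0.47,0.35,0.03,0,0,-0.95],[-0.53,0.26,0.02,0,0,-0.96],[-0.57,0.17,0.03,0,0,-0.95],[0,0,0,0,0,0]]]'

```text
clock: 2.72
eef_pos: [0.6415, -0.0648, 0.2093]
tool_rot: [-0.295, 0.956, 0.0, -0.001]
ft_force: [-0.2, 0.7, -0.1]
grip_width: 0.0855
```

```bash
python3 - <<'E'
from h import *
from workcell import *
p,R,o=cur();print(p,R.as_quat(),o["joint_pos"].round(2),o["clock"])
c=camera("wrist");T=np.eye(4);T[:3,:3]=R.as_matrix();T[:3,3]=p
print(c["mount"].round(3).tolist())
c["pose"]=T@c["mount"];np.savez("w1.npz",**c)
a=c["color"][:,:,::-1];cv2.imwrite("pics/w1.png",a)
E
```

```text
[ 0.64153173 -0.06481968  0.20925357] [-2.94924867e-01  9.55520018e-01  4.38092745e-04 -7.91432706e-04] [-0.1   0.55  0.39  1.41  0.   -0.7 ] 2.725
[[0.001, -0.947, -0.321, 0.083], [1.0, 0.001, 0.0, 0.0], [0.0, -0.321, 0.947, -0.134], [0.0, 0.0, 0.0, 1.0]]
```

View pics/w1.png

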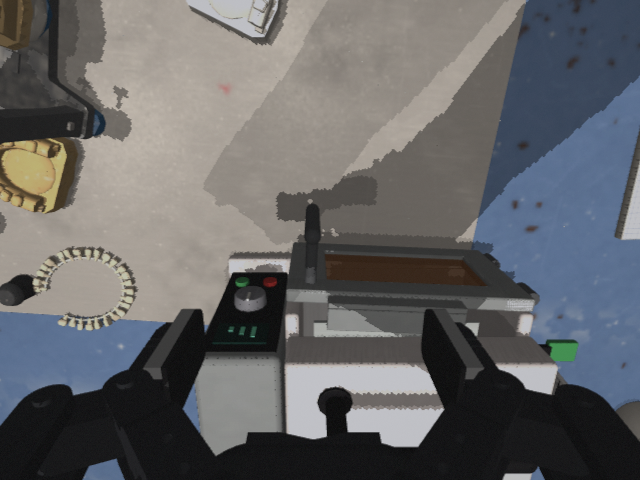

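```bash
python3 - <<'E'
from h import *
c=dict(np.load("w1.npz"));W=cloud(c,c["pose"]);C=c["color"].astype(int)
for v in range(196,250,6):
    k=[u for u in range(295,332) if C[v,u].max()<75]
    if k: print(v,k[0],k[-1],(W[v,k].min(0)*1000).round(0),(W[v,k].max(0)*1000).round(0),(np.median(W[v,k],0)*1000).round(1))
m=np.zeros((480,640),bool);m[190:245,300:326]=1;m&=(C.max(-1)<75)&(W[...,2]>.1);p=W[m];print(len(p),p.mean(0),p.max(0),np.median(p,0))
# bow 
m=np.zeros((480,640),bool);m[380:440,310:360]=1;m&=(C.max(-1)<75)&(W[...,2]>.18);p=W[m];print("bow",len(p),p.mean(0),p.max(0),p.min(0))
# door top edge, from (310,245)..(485,245): and hood
for u,v in [(340,243),(460,243),(300,300),(400,335),(300,342),(540,365),(560,350),(520,300),(292,255),(540,300),(310,206),(330,315),(500,315)]:
    P=W[v,u]; print((u,v),(P*1000).round(0), (UX@(P-[.7,.08,0])*1000).round(0),(UY@(P-[.7,.08,0])*1000).round(0),C[v,u])
E
```

```text
208 306 319 [634. -72.   2.] [650. -56.  59.] [635.5 -68.7  54.4]
214 305 319 [634. -72.   1.] [656. -63.  75.] [634.9 -69.   71.3]
220 305 319 [634. -72.   2.] [660. -60.  91.] [635.1 -69.1  87.5]
226 305 320 [634. -72.  91.] [641. -63. 105.] [635.2 -69.4 101.9]
232 305 320 [634. -72. 107.] [640. -63. 113.] [636.4 -68.3 111.1]
238 304 320 [637. -70.   0.] [676. -51. 115.] [639.3 -66.3 113. ]
244 295 331 [643. -66.  26.] [677. -32. 112.] [662.5 -55.1  28.9]
279 [ 0.6382994  -0.06706391  0.10995925] [ 0.64802394 -0.06013491  0.11455851] [ 0.63790321 -0.06708662  0.11116062]
bow 306 [ 0.64829333 -0.04993787  0.25102322] [ 0.71008982 -0.00117374  0.2769526 ] [ 0.62634945 -0.07078671  0.18002826]
(340, 243) [661. -20.   1.] -89.0 -61.0 [81 77 74]
(460, 243) [596.  76.   0.] -88.0 55.0 [82 79 75]
(300, 300) [680. -49. 115.] -89.0 -95.0 [138 139 136]
(400, 335) [660.  19. 123.] -67.0 -28.0 [148 150 147]
(300, 342) [699. -36. 129.] -66.0 -95.0 [78 74 73]
(540, 365) [618.  85. 152.] -65.0 50.0 [178 169 164]
(560, 350) [608. 117. 123.] -56.0 82.0 [ 67 142  81]
(520, 300) [596.  72. 117.] -90.0 52.0 [147 147 145]
(292, 255) [678. -60.  55.] -97.0 -104.0 [53 54 54]
(540, 300) [597. 183.  -0.] -27.0 144.0 [ 92 108 134]
(310, 206) [636. -71.  50.] -137.0 -89.0 [31 33 34]
(330, 315) [672. -30. 128.] -85.0 -75.0 [137 139 137]
(500, 315) [616.  89.  92.] -64.0 54.0 [65 61 60]
```

Emit:
send_rows --increments '[[[0.05,0,0.6,0,0,0],[0,0,0.7,0,0,0],[0,0,0.7,0,0,0],[0,0,0.5,0,0,0],[0,0,0,0,0,0]]]'

```text
clock: 3.4
eef_pos: [0.6359, -0.0686, 0.0833]
tool_rot: [-0.293, 0.956, 0.001, -0.003]
ft_force: [0.4, -0.1, 0.7]
grip_width: 0.0854
```

Emit:
send_rows --increments '[[[0,0,0,0,0,0],[0,0,0,0,0,0],[0,0,0,0,0,0],[0,0,0,0,0,0],[0,0,0,0,0,0],[0,0,0,0,0,0]]]' --grip 1

```text
clock: 4.15
eef_pos: [0.6392, -0.0674, 0.0866]
tool_rot: [-0.294, 0.956, 0.0, 0.001]
ft_force: [-0.6, 1.5, 4.4]
grip_width: 0.0093
```

```bash
python3 - <<'E'
from h import *
p,R,o=cur();print(p,o["ft_force"],o["ft_torque"],o["grip_width"])
g=p+R.apply([0,0,-.011]); hinge=g+.04*UX+.152*UY
print("hinge",hinge)
w=[]
N=10
for k in range(1,N+1):
    r=Rn.from_rotvec([0,0,-np.radians(9.2)*k]); w.append((hinge+r.apply(p-hinge),r*R))
rows(p,R,w)
E
```

```text
[ 0.63916478 -0.06736727  0.08655139] [-0.58013774  1.54063782  4.43234413] [0.45773718 0.2303069  0.01458751] 0.009255641951372512
hinge [0.58679998 0.08082506 0.09755139]
[[0.48,0.17,0.0,0.0,0.0,0.92],[0.47,0.16,0.0,0.0,0.0,0.92],[0.48,0.17,0.0,0.0,0.0,0.92],[0.47,0.17,0.0,0.0,0.0,0.92],[0.48,0.17,0.0,0.01,0.0,0.92],[0.47,0.16,0.0,0.0,0.0,0.92],[0.48,0.17,0.0,0.0,0.0,0.92],[0.48,0.17,0.0,0.0,0.0,0.92]]
[[0.47,0.16,-0.01,0.0,0.0,0.92],[0.48,0.17,0.0,0.0,0.0,0.92]]
end [0.4368 0.0338 0.0868] [ 4.833e-01  8.755e-01 -3.000e-04  6.000e-04] max 0.92
```

Emit:
send_rows --increments '[[[0.24,0.06,0,0,0,0.46],[0.24,0.08,0,0,0,0.46],[0.24,0.08,0,0,0,0.46],[0.24,0.08,0,0,0,0.46]]]'

```text
clock: 4.65
eef_pos: [0.5901, -0.0738, 0.0865]
tool_rot: [-0.137, 0.991, 0.002, 0.001]
ft_force: [0.4, 8.9, 4.8]
grip_width: 0.0093
```

```bash
python3 - <<'E'
from h import *
p,R,o=cur();print(p,o["ft_force"],o["ft_torque"],o["grip_width"])
a=np.degrees(np.arctan2(*R.as_matrix()[[1,0],0]))%360;d=214.2-a;print("turned",d)
r0=Rn.from_rotvec([0,0,-np.radians(d)]);
hinge=np.array([.5868,.0808,p[2]]);g0=np.array([.6392,-.0674,p[2]])
print("expected",hinge+r0.apply(g0-hinge))
p=hinge+r0.apply(g0-hinge);R=down(a)
w=[]
N=10;s=(90.5-d)/N
for k in range(1,N+1):
    r=Rn.from_rotvec([0,0,-np.radians(s)*k]); w.append((hinge+r.apply(p-hinge),r*R))
rows(p,R,w)
E
```

```text
[ 0.59007985 -0.07381793  0.08651736] [0.41910657 8.86788618 4.83567242] [ 1.68621787 -0.18471256  0.02746351] 0.00927248521175918
turned 18.44802924523782
expected [ 0.58961017 -0.07636585  0.08651736]
[[0.38,0.12,0.0,0.0,0.0,0.72],[0.37,0.13,0.0,0.0,0.0,0.72],[0.38,0.12,0.0,0.0,0.0,0.72],[0.37,0.13,0.0,0.0,0.0,0.72],[0.38,0.12,0.0,0.0,0.0,0.72],[0.37,0.13,0.0,0.0,0.0,0.72],[0.38,0.12,0.0,0.0,0.0,0.72],[0.37,0.13,0.0,0.0,0.0,0.72]]
[[0.38,0.12,0.0,0.0,0.0,0.72],[0.37,0.13,0.0,0.0,0.0,0.73]]
end [0.4383 0.0298 0.0865] [0.4722 0.8815 0.     0.    ] max 0.73
```

Emit:
send_rows --increments '[[[0.38,0.16,0,0,0,0.72],[0.37,0.13,0,0,0,0.72],[0.38,0.12,0,0,0,0.72],[0.37,0.13,0,0,0,0.72],[0.38,0.12,0,0,0,0.72]]]'

```text
clock: 5.28
eef_pos: [0.4994, -0.042, 0.0866]
tool_rot: [0.176, 0.984, 0.005, 0.003]
ft_force: [12.2, 15.0, -5.5]
grip_width: 0.0095
```

Emit:
send_rows --increments '[[[0.37,0.13,0,0,0,0.72],[0.38,0.12,0,0,0,0.72],[0.37,0.13,0,0,0,0.72],[0.38,0.12,0,0,0,0.72],[0.37,0.13,0,0,0,0.73],[0,0,0,0,0,0]]]'

```text
clock: 6.02
eef_pos: [0.4447, 0.0347, 0.0867]
tool_rot: [0.47, 0.882, 0.005, 0.005]
ft_force: [16.9, 7.1, -13.5]
grip_width: 0.0091
```

```bash
python3 - <<'E'
from h import *
from workcell import *
p,R,o=cur();print(p,o["ft_force"],o["ft_torque"],o["grip_width"],o["joint_pos"].round(2))
print(p,np.degrees(np.arctan2(*R.as_matrix()[[1,0],0])))
hinge=np.array([.5868,.0808]);g0=np.array([.6392,-.0674])
print(np.linalg.norm(g0-hinge),np.linalg.norm(p[:2]-hinge), 
 np.degrees(np.arctan2(*(g0-hinge)[::-1])-np.arctan2(*(p[:2]-hinge)[::-1]))%360)
c=camera("side");cv2.imwrite("pics/s2.png",c["color"][:,:,::-1])
E
```

```text
[0.44469244 0.03469956 0.08670098] [ 16.88996999   7.07971038 -13.47337589] [ 1.22517238 -2.84692407  0.25178367] 0.009143395302876202 [ 0.08  0.26 -0.4   0.9   0.    1.06]
[0.44469244 0.03469956 0.08670098] 123.86472954997447
0.15719096666157378 0.14939815745977977 91.49905018092396
```

View pics/s2.png

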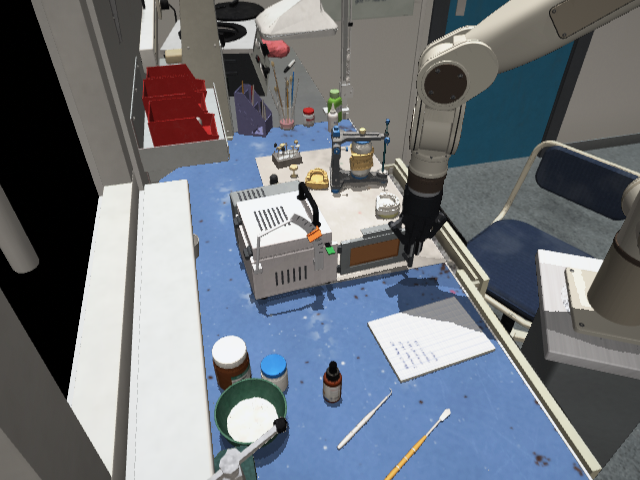

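Emit:
send_rows --increments '[[[0,0.06,0,0,0,0],[0,0.06,0,0,0,0],[0,0,0,0,0,0]]]'

```text
clock: 6.45
eef_pos: [0.4445, 0.0353, 0.0865]
tool_rot: [0.472, 0.882, 0.001, 0.001]
ft_force: [4.3, 1.9, 2.9]
grip_width: 0.0094
```

Emit:
send_rows --increments '[[[0,0,0,0,0,0],[0,0,0,0,0,0],[0,0,0,0,0,0],[0,0,0,0,0,0],[0,0,0,0,0,0],[0,0,0,0,0,0]]]' --grip 0

```text
clock: 7.2
eef_pos: [0.4427, 0.0349, 0.0858]
tool_rot: [0.472, 0.882, -0.0, -0.0]
ft_force: [0.2, -0.6, -0.3]
grip_width: 0.0856
```

Emit:
send_rows --increments '[[[0,0,-0.4,0,0,0],[0,0,-0.8,0,0,0],[0,0,-0.9,0,0,0],[0,0,-0.9,0,0,0],[0,0,-0.8,0,0,0]]]'

```text
clock: 7.82
eef_pos: [0.4427, 0.0349, 0.2776]
tool_rot: [0.472, 0.882, 0.0, 0.001]
ft_force: [0.8, 0.1, 0.1]
grip_width: 0.0854
```

```bash
python3 - <<'E'
from h import *
from workcell import *
p,R,o=cur();print(p,R.as_quat(),o["ft_force"],o["joint_pos"].round(2))
for n in ["scene","side"]:
    c=camera(n);np.savez(n+"3.npz",**c)
    W=cloud(c);C=c["color"].astype(int)
    a=c["color"][:,:,::-1][170:320,230:450];cv2.imwrite(f"pics/{n}3.png",cv2.resize(a,None,fx=3.5,fy=3.5,interpolation=cv2.INTER_CUBIC))
E
```

```text
[0.44272631 0.03492168 0.27764132] [4.71923218e-01 8.81639453e-01 3.06938149e-04 5.07141925e-04] [0.78587585 0.07685726 0.07928303] [ 0.08  0.11 -0.05  1.41 -0.    1.06]
```

View pics/side3.png

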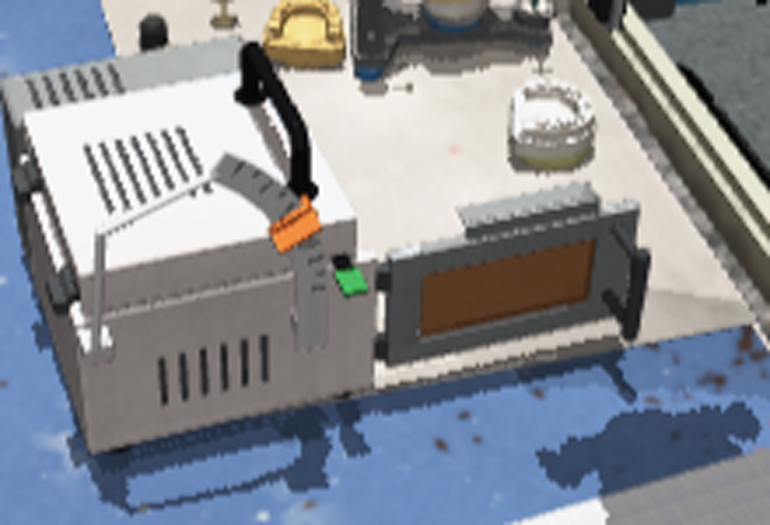

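```bash
python3 - <<'E'
from h import *
O=np.array([.7,.08,0])
for n,box in {"scene":((345,395),(225,300)),"side":((338,408),(228,275))}.items():
    c=dict(np.load(n+"3.npz"));W=cloud(c);C=c["color"].astype(int)
    m=np.zeros((480,640),bool);(a,b),(d,e)=box;m[d:e,a:b]=1
    m&=(W[...,2]>.04)&(W[...,2]<.11)&(W[...,0]>.4)&(W[...,0]<.6)&(W[...,1]>-.1)&(W[...,1]<.12);p=W[m]
    A=np.c_[p[:,0],np.ones(len(p))];s=np.linalg.lstsq(A,p[:,1],rcond=None)[0]
    for t in (.01,.006,.004,.003,.003):
        k=abs(p[:,1]-A@s)<t;s=np.linalg.lstsq(A[k],p[k,1],rcond=None)[0]
    print(n,"door line deg",np.degrees(np.arctan(s[0])),k.sum(),len(p),p[k].min(0),p[k].max(0))
    U=np.stack([(W-O)@UX,(W-O)@UY,W[...,2]],-1)
    R,G,B=C[...,0],C[...,1],C[...,2]
    reg=(abs(U[...,0])<.2)&(abs(U[...,1])<.12)&(U[...,2]>.1)
    for nm,mm in dict(green=(G>R+40)&(G>B+30),orange=(R>G+60)&(G>B+15)).items():
        mm=mm&reg;q=U[mm];v,u=np.nonzero(mm);print(nm,len(q),q.mean(0).round(4),q.min(0).round(4),q.max(0).round(4),u.mean(),v.mean())
    mm=reg&(C.max(-1)<75)&(U[...,2]>.188)&(U[...,2]<.206)&(U[...,0]<0)&(U[...,0]>-.06);q=U[mm];print("bow",len(q),q.mean(0).round(4),q.min(0).round(4),q.max(0).round(4))
    np.savez(n+"U.npz",U=U)
E
python3 - <<'E'
import cv2
a=cv2.imread("pics/side0.png")
c=__import__("numpy").load("side3.npz")["color"][:,:,::-1][205:275,285:345]
cv2.imwrite("pics/side3z.png",cv2.resize(c,None,fx=9,fy=8.5,interpolation=cv2.INTER_CUBIC))
E
```

```text
scene door line deg 35.185707150768636 955 1258 [0.51273253 0.03033163 0.04005713] [0.59985354 0.09220086 0.10989049]
green 46 [-0.0519  0.0851  0.1242] [-0.0589  0.0743  0.121 ] [-0.0448  0.0956  0.1269] 335.6521739130435 256.9782608695652
orange 84 [-0.0162  0.0934  0.1818] [-0.0272  0.0824  0.1743] [-0.0033  0.1026  0.1907] 318.4047619047619 236.4404761904762
bow 136 [-0.0365 -0.0034  0.1989] [-0.0419 -0.0613  0.188 ] [-0.0326  0.0379  0.2039]
side door line deg 33.351326582412675 1202 1598 [ 0.45559795 -0.00262517  0.04023323] [0.59946131 0.09252401 0.10999176]
green 49 [-0.0524  0.0836  0.1233] [-0.0624  0.0634  0.114 ] [-0.0442  0.0952  0.1263] 329.83673469387753 249.73469387755102
orange 121 [-0.0159  0.0903  0.1806] [-0.041   0.0402  0.1523] [-0.0028  0.1031  0.1912] 314.09090909090907 234.08264462809916
bow 174 [-0.0368 -0.01    0.1982] [-0.0433 -0.0674  0.188 ] [-0.0101  0.0825  0.2029]
```

View pics/side3z.png

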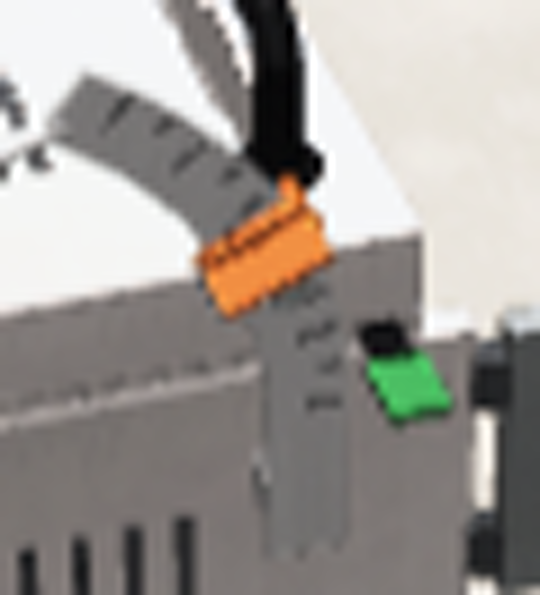

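```bash
python3 - <<'E'
from h import *
for n in ("scene","side"):
    c=dict(np.load(n+"3.npz"));U=np.load(n+"U.npz")["U"];C=c["color"].astype(int);R,G,B=C[...,0],C[...,1],C[...,2]
    mm=(R>G+50)&(G>B+10)&(abs(U[...,0])<.2)&(U[...,1]>.05)&(U[...,1]<.12)&(U[...,2]>.1);v,u=np.nonzero(mm)
    q=U[mm];a=np.arctan2(q[:,2]-.121,.1-q[:,0]);r=np.hypot(q[:,2]-.121,.1-q[:,0])
    print(n,np.percentile(a,[2,10,50,90,98]).round(3),np.percentile(r,[2,50,98]).round(3))
    f=q[:,1]>.092
    for lo in np.arange(.08,.105,.004):
        k=(q[:,1]>=lo)&(q[:,1]<lo+.004)
        if k.any():print(round(lo,3),k.sum(),a[k].min().round(3),np.median(a[k]).round(3),a[k].max().round(3),r[k].min().round(3),r[k].max().round(3))
    if n=="side":
        for vv in range(v.min(),v.max()+1): 
            k=v==vv;print(vv,[(int(x),int(q[i,1]*1000),round(float(a[i]),2),int(r[i]*1000)) for i,x in zip(np.nonzero(k)[0],u[k])])
E
```

```text
scene [0.459 0.468 0.483 0.499 0.51 ] [0.117 0.131 0.143]
0.08 4 0.482 0.499 0.511 0.134 0.144
0.084 24 0.466 0.487 0.51 0.118 0.144
0.088 17 0.467 0.483 0.508 0.12 0.143
0.092 21 0.466 0.484 0.493 0.117 0.141
0.096 24 0.457 0.479 0.499 0.116 0.143
0.1 13 0.461 0.475 0.492 0.118 0.141
side [0.455 0.461 0.475 0.502 0.513] [0.117 0.131 0.143]
0.08 7 0.462 0.496 0.513 0.12 0.144
0.084 42 0.437 0.492 0.519 0.117 0.143
0.088 19 0.455 0.471 0.502 0.116 0.142
0.092 19 0.459 0.471 0.487 0.117 0.142
0.096 19 0.454 0.472 0.493 0.116 0.142
0.1 15 0.462 0.475 0.487 0.117 0.142
226 [(316, 75, 0.49, 141), (317, 80, 0.51, 143)]
227 [(316, 79, 0.5, 140), (317, 83, 0.51, 142)]
228 [(317, 84, 0.51, 141), (318, 85, 0.5, 143)]
229 [(315, 79, 0.47, 136), (316, 82, 0.49, 138), (317, 86, 0.5, 140), (318, 87, 0.5, 142), (319, 83, 0.46, 143)]
230 [(313, 84, 0.52, 132), (314, 85, 0.51, 134), (315, 84, 0.49, 136), (316, 87, 0.5, 137), (317, 87, 0.49, 139), (318, 85, 0.47, 140), (319, 85, 0.46, 142)]
231 [(312, 82, 0.5, 129), (313, 85, 0.51, 131), (314, 87, 0.51, 133), (315, 87, 0.5, 135), (316, 88, 0.49, 136),
[... 1579 characters left out ...]
48, 122), (312, 92, 0.46, 123), (313, 95, 0.47, 125), (314, 96, 0.47, 127), (315, 98, 0.48, 129), (316, 99, 0.47, 130), (317, 102, 0.48, 132), (318, 101, 0.46, 134)]
238 [(308, 89, 0.47, 115), (309, 92, 0.48, 117), (310, 93, 0.48, 119), (311, 94, 0.47, 121), (312, 99, 0.49, 123), (313, 98, 0.48, 124), (314, 97, 0.46, 126), (315, 101, 0.48, 128), (316, 101, 0.46, 129), (317, 103, 0.47, 131)]
239 [(309, 93, 0.47, 116), (310, 95, 0.47, 118), (311, 98, 0.48, 120), (312, 98, 0.47, 122), (313, 99, 0.47, 123), (314, 101, 0.47, 125)]
240 [(309, 97, 0.48, 116), (310, 98, 0.47, 117), (311, 100, 0.48, 119), (312, 101, 0.47, 121), (313, 103, 0.48, 123)]
241 [(310, 101, 0.48, 116), (311, 101, 0.47, 118)]
```

```bash
cat >> h.py <<'E'
O=np.array([.7,.08,0]);HX,HZ=.100,.121;BY=-.010
def bow(t): return O+UX*(HX-.138*np.cos(t)+.074*np.sin(t))+UY*BY+UZ*(HZ+.074*np.cos(t)+.138*np.sin(t))
def tilt(ph): return Rn.from_rotvec(-UY*ph)*down(np.degrees(TH)+90)
def tcp(t,ph,back=0.):
    S=tilt(ph);return bow(t)+S.apply([0,0,.011-back]),S
E
python3 - <<'E'
from h import *
p,R,o=cur();ph=np.radians(15)
q,S=tcp(0,ph,.10);print(q)
rows(p,R,line(p,R,q,S,8))
rows(q,S,line(q,S,tcp(0,ph)[0],S,4))
E
```

```text
[0.65514006 0.03742249 0.2809674 ]
[[-0.29,0.44,0.0,-0.18,0.0,-0.01],[-0.28,0.44,0.02,-0.18,0.01,0.0],[-0.29,0.44,0.03,-0.18,0.0,-0.01],[-0.29,0.43,0.05,-0.19,0.01,0.0],[-0.29,0.44,0.06,-0.18,0.0,-0.01],[-0.28,0.43,0.07,-0.18,0.01,-0.01],[-0.29,0.43,0.08,-0.18,0.0,0.0],[-0.29,0.43,0.1,-0.18,0.0,-0.01]]
end [0.6551 0.0376 0.2811] [0.4638 0.8763 0.115  0.0612] max 0.44
[[0.0,0.0,0.5,0.0,0.0,0.0],[0.0,0.0,0.5,0.0,0.0,0.0],[0.0,0.0,0.5,0.0,0.0,0.0],[0.0,0.0,0.5,0.0,0.0,0.0]]
end [0.6765 0.052  0.1844] [0.4639 0.8762 0.1154 0.0611] max 0.5
```

Emit:
send_rows --increments '[[[-0.29,0.44,0,-0.18,0,-0.01],[-0.28,0.44,0.02,-0.18,0.01,0],[-0.29,0.44,0.03,-0.18,0,-0.01],[-0.29,0.43,0.05,-0.19,0.01,0],[-0.29,0.44,0.06,-0.18,0,-0.01],[-0.28,0.43,0.07,-0.18,0.01,-0.01],[-0.29,0.43,0.08,-0.18,0,0],[-0.29,0.43,0.1,-0.18,0,-0.01]]]'

```text
clock: 8.93
eef_pos: [0.6544, 0.0372, 0.2736]
tool_rot: [0.464, 0.876, 0.113, 0.057]
ft_force: [-0.4, 0.7, -0.9]
grip_width: 0.0856
```

```bash
python3 - <<'E'
from h import *
from workcell import *
p,R,o=cur();print(p,R.as_quat(),o["joint_pos"].round(2),o["clock"])
p,R,o=cur();T=np.eye(4);T[:3,:3]=R.as_matrix();T[:3,3]=p
c=camera("wrist");c["pose"]=T@c["mount"];np.savez("w2.npz",**c)
cv2.imwrite("pics/w2.png",c["color"][:,:,::-1])
E
```

```text
[0.65442922 0.03715492 0.27357147] [0.46442333 0.87648068 0.1131491  0.05735739] [-0.01  0.38  0.26  1.24  0.15  0.98] 8.925
```

View pics/w2.png

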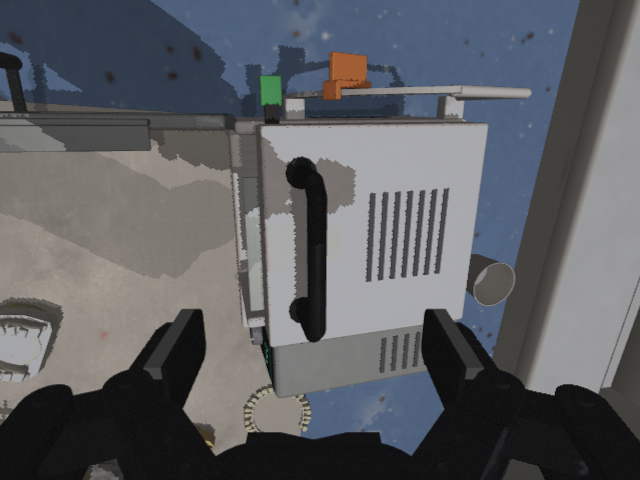

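```bash
python3 - <<'E'
from h import *
c=dict(np.load("w2.npz"));W=cloud(c,c["pose"]);C=c["color"].astype(int)
U=np.stack([(W-O)@UX,(W-O)@UY,W[...,2]],-1)
for v in range(165,345,12):
    k=[u for u in range(290,335) if C[v,u].max()<70 and U[v,u,2]>.18]
    if k: print(v,k[0],k[-1],(np.median(U[v,k],0)*1000).round(1),(U[v,k,2].max()*1000).round(1))
R,G,B=C[...,0],C[...,1],C[...,2]
for nm,mm in dict(green=(G>R+40)&(G>B+30),orange=(R>G+50)&(G>B+10)).items():
    mm=mm&(U[...,2]>.1)&(U[...,1]>.05);q=U[mm];a=np.arctan2(q[:,2]-HZ,HX-q[:,0]);r=np.hypot(q[:,2]-HZ,HX-q[:,0])
    print(nm,len(q),q.mean(0).round(4),np.percentile(q,[1,99],axis=0).round(3).tolist(),np.percentile(a,[1,10,25,50,75,90,99]).round(3),np.percentile(r,[1,50,99]).round(3))
a=c["color"][40:130,240:390,::-1];cv2.imwrite("pics/w2z.png",cv2.resize(a,None,fx=5,fy=5,interpolation=cv2.INTER_CUBIC))
p,R,o=cur();q,S=tcp(0,np.radians(15));print(q);rows(p,R,line(p,R,q,S,4))
E
```

```text
177 302 321 [-41.7  34.2 190.6] 192.3
189 305 324 [-41.4  28.4 196. ] 198.4
201 307 326 [-41.1  22.1 199.5] 201.2
213 307 326 [-41.1  15.  199.5] 202.2
225 307 326 [-41.    7.8 199.1] 200.9
237 307 325 [-41.2   0.4 199.4] 200.4
249 308 325 [-40.8  -7.1 199.4] 201.3
261 308 325 [-41.2 -14.7 199.6] 201.0
273 308 325 [-41.1 -22.7 199.7] 201.2
285 308 325 [-41.  -30.6 199.7] 200.8
297 308 325 [-41.  -38.8 199.7] 200.9
309 308 325 [-40.9 -47.4 199.4] 201.0
321 308 325 [-41.  -56.1 199.3] 200.9
333 305 324 [-42.1 -64.8 199.2] 201.0
green 597 [-0.0535  0.0842  0.1227] [[-0.061, 0.075, 0.121], [-0.046, 0.093, 0.124]] [-0.001  0.005  0.008  0.011  0.015  0.017  0.022] [0.146 0.154 0.161]
orange 1357 [-0.0199  0.0913  0.1815] [[-0.031, 0.078, 0.173], [-0.004, 0.101, 0.189]] [0.423 0.453 0.462 0.467 0.471 0.493 0.501] [0.117 0.136 0.145]
[0.67654648 0.05197028 0.18437482]
[[0.01,0.01,0.46,-0.01,0.0,0.0],[0.0,0.01,0.46,-0.01,-0.01,0.0],[0.01,0.0,0.46,0.0,0.0,-0.01],[0.01,0.01,0.46,-0.01,-0.01,0.0]]
end [0.6765 0.0521 0.1844] [0.4638 0.8763 0.1151 0.0613] max 0.46
```

View pics/w2z.png

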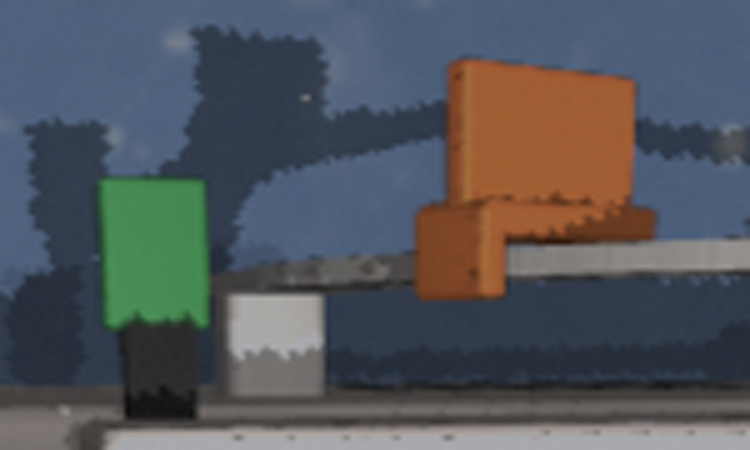

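Emit:
send_rows --increments '[[[0,-0.04,0.45,0,0,0],[0,0,0.45,0,0,0],[0,0,0.45,0,0,0],[0,0,0.3,0,0,0],[0,0,0,0,0,0]]]'

```text
clock: 9.6
eef_pos: [0.6673, 0.0482, 0.192]
tool_rot: [0.465, 0.877, 0.112, 0.056]
ft_force: [-0.3, -0.2, 0.7]
grip_width: 0.0855
```

```bash
python3 - <<'E'
from h import *
p,R,o=cur();q,S=tcp(0,np.radians(15));print(p,q,R.inv().apply(q-p),np.degrees((R.inv()*S).as_rotvec()),o["ft_force"])
E
```

```text
[0.66730606 0.04823959 0.1920103 ] [0.67654648 0.05197028 0.18437482] [-0.00215612  0.00754684  0.00979798] [-0.65479711 -0.33637379 -0.07643243] [-0.26170701 -0.23772286  0.6917836 ]
```

Emit:
send_rows --increments '[[[0,0.1,0.2,0,0,0],[0,0,0,0,0,0]]]'

```text
clock: 9.85
eef_pos: [0.6744, 0.0527, 0.1856]
tool_rot: [0.464, 0.877, 0.113, 0.057]
ft_force: [0.4, -0.0, 0.2]
grip_width: 0.0849
```

Emit:
send_rows --increments '[[[0,0,0,0,0,0],[0,0,0,0,0,0],[0,0,0,0,0,0],[0,0,0,0,0,0],[0,0,0,0,0,0],[0,0,0,0,0,0]]]' --grip 1

```text
clock: 10.6
eef_pos: [0.6741, 0.0524, 0.186]
tool_rot: [0.464, 0.877, 0.113, 0.058]
ft_force: [-0.4, 0.5, 1.7]
grip_width: 0.0096
```

```bash
python3 - <<'E'
from h import *
p,R,o=cur();q,S=tcp(0,np.radians(15));print(p,q,R.inv().apply(q-p),o["ft_force"],o["ft_torque"],o["grip_width"],o["joint_pos"].round(2))
# lift plan: translation of bow, orientation fixed
w=[(p+bow(t)-bow(0),R) for t in np.linspace(0,.36,9)[1:]]
rows(p,R,w)
E
```

```text
[0.67410775 0.05239278 0.18595882] [0.67654648 0.05197028 0.18437482] [-0.00172644  0.00132661  0.00197345] [-0.35428464  0.51287629  1.66134489] [-0.13801585  0.24393914  0.04860023] 0.009646519385408751 [0.02 0.46 0.14 1.05 0.14 1.01]
[[0.0,0.1,-0.1,0.0,0.0,0.0],[0.0,0.1,-0.1,0.0,0.0,0.0],[0.0,0.11,-0.09,0.0,0.0,0.0],[0.0,0.11,-0.09,0.0,0.0,0.0],[0.0,0.11,-0.08,0.0,0.0,0.0],[0.0,0.12,-0.08,0.0,0.0,0.0],[0.0,0.12,-0.07,0.0,0.0,0.0],[0.0,0.13,-0.06,0.0,0.0,0.0]]
end [0.7033 0.072  0.2297] [0.4643 0.8766 0.1126 0.0575] max 0.13
```

Emit:
send_rows --increments '[[[0,0.1,-0.1,0,0,0],[0,0.1,-0.1,0,0,0],[0,0.11,-0.09,0,0,0],[0,0.11,-0.09,0,0,0]]]'

```text
clock: 11.1
eef_pos: [0.6853, 0.0602, 0.208]
tool_rot: [0.465, 0.877, 0.11, 0.056]
ft_force: [-3.2, -4.1, -6.8]
grip_width: 0.0097
```

```bash
python3 - <<'E'
from h import *
from workcell import *
p,R,o=cur();print(o["grip_width"],o["ft_force"],(p-[.6741,.0524,.186]),bow(.18)-bow(0))
c=camera("side");a=c["color"][:,:,::-1][150:300,220:420];cv2.imwrite("pics/s4.png",cv2.resize(a,None,fx=3.8,fy=3.8,interpolation=cv2.INTER_CUBIC))
E
```

```text
0.00973409785416903 [-3.22312311 -4.05408008 -6.80954007] [0.01124758 0.0077658  0.02204152] [0.01280135 0.00869979 0.02351051]
```

View pics/s4.png

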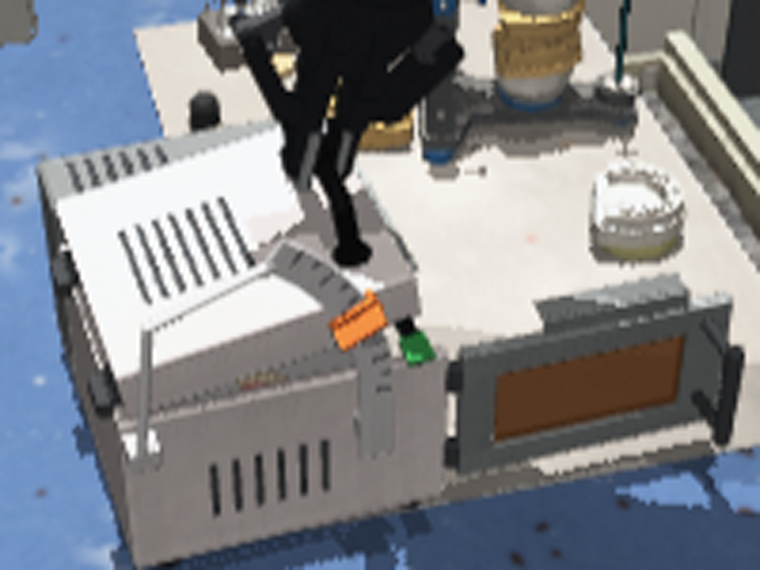

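Hood rises with the gripper (green nose at crop ~(415,347), orange at ~(358,320)). Continue.

Emit:
send_rows --increments '[[[0,0.11,-0.08,0,0,0],[0,0.12,-0.08,0,0,0],[0,0.12,-0.07,0,0,0],[0,0.13,-0.06,0,0,0],[0,0,0,0,0,0]]]'

```text
clock: 11.78
eef_pos: [0.7017, 0.0712, 0.2307]
tool_rot: [0.465, 0.877, 0.111, 0.057]
ft_force: [-8.4, -5.7, 2.3]
grip_width: 0.0094
```

```bash
cat > chk.py <<'E'
from h import *
from workcell import *
import sys
t=sys.argv[1]
p,R,o=cur();d=p-[.6741,.0524,.186];print(o["clock"],o["grip_width"],o["ft_force"].round(1),d.round(4),[ (x,(bow(x)-bow(0)).round(4)) for x in (.36,.45)])
for n in ["side","scene"]:
    c=camera(n);W=cloud(c);C=c["color"].astype(int);U=np.stack([(W-O)@UX,(W-O)@UY,W[...,2]],-1)
    R_,G,B=C[...,0],C[...,1],C[...,2]
    for nm,mm in dict(green=(G>R_+40)&(G>B+30),orange=(R_>G+50)&(G>B+10)).items():
        mm=mm&(U[...,2]>.1)&(U[...,1]>.076)&(U[...,1]<.11)&(abs(U[...,0])<.15);q=U[mm];a=np.arctan2(q[:,2]-HZ,HX-q[:,0]);r=np.hypot(q[:,2]-HZ,HX-q[:,0])
        print(n,nm,len(q),np.percentile(a,[5,25,50,75,95]).round(3),"flag" if nm=="orange" else "",np.median(a[(q[:,1]>.092)]).round(3),np.percentile(r,[1,50,99]).round(3))
    a=c["color"][:,:,::-1];a=a[200:270,280:350] if n=="side" else a[205:275,285:355]
    cv2.imwrite(f"pics/{n}{t}.png",cv2.resize(a,None,fx=8,fy=8,interpolation=cv2.INTER_CUBIC))
E
python3 chk.py 5
```

```text
11.775 0.009394319948775352 [-8.4 -5.7  2.3] [0.0276 0.0188 0.0447] [(0.36, array([0.0289, 0.0196, 0.0439])), (0.45, array([0.038 , 0.0258, 0.0527]))]
side green 39 [0.356 0.361 0.366 0.372 0.376]  0.37 [0.147 0.153 0.159]
side orange 124 [0.46  0.47  0.477 0.493 0.508] flag 0.474 [0.116 0.131 0.143]Traceback (most recent call last):
  File "chk.py", line 11, in <module>
    print(n,nm,len(q),np.percentile(a,[5,25,50,75,95]).round(3),"flag" if nm=="orange" else "",np.median(a[(q[:,1]>.092)]).round(3),np.percentile(r,[1,50,99]).round(3))
                      ~~~~~~~~~~~~~^^^^^^^^^^^^^^^^^^^
    return _quantile_unchecked(
        a, q, axis, out, overwrite_input, method, keepdims, weights)
    return _ureduce(a,
                    func=_quantile_ureduce_func,
    ...<5 lines>...
                    overwrite_input=overwrite_input,
                    method=method)
    r = func(a, **kwargs)
    result = _quantile(arr,
                       quantiles=q,
    ...<2 lines>...
                       out=out,
                       weights=wgt)
    slices_having_nans = np.isnan(arr[-1, ...])
                                  ~~~^^^^^^^^^
IndexError: index -1 is out of bounds for axis 0 with size 0
```

View pics/side5.png

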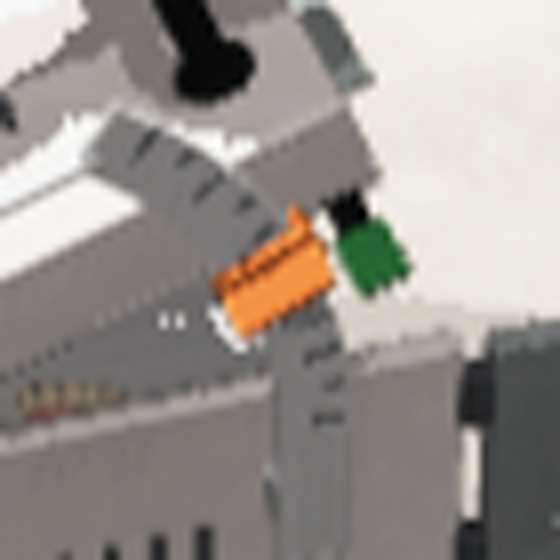

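```bash
sed -i 's/        print(n,nm/        if len(q)==0: print(n,nm,"none"); continue\n        print(n,nm/' chk.py; python3 - <<'E'
from h import *
p,R,o=cur();rows(p,R,[(p+bow(t)-bow(.355),R) for t in (.38,.405,.43,.45)])
E
```

```text
[[0.0,0.07,-0.03,0.0,0.0,0.0],[0.0,0.07,-0.04,0.0,0.0,0.0],[0.0,0.07,-0.03,0.0,0.0,0.0],[0.0,0.06,-0.02,0.0,0.0,0.0]]
end [0.7113 0.0776 0.2398] [0.4649 0.8765 0.1115 0.0567] max 0.07
```

Emit:
send_rows --increments '[[[0,0.06,-0.04,0,0,0],[0,0.06,-0.04,0,0,0],[0,0.06,-0.04,0,0,0],[0,0.05,-0.03,0,0,0],[0,0,0,0,0,0],[0,0,0,0,0,0]]]'

```text
clock: 12.62
eef_pos: [0.7098, 0.0768, 0.2394]
tool_rot: [0.465, 0.877, 0.112, 0.056]
ft_force: [-5.3, -3.5, -1.6]
grip_width: 0.0098
```

```bash
python3 chk.py 6
```

```text
12.625 0.009808765862220297 [-5.3 -3.5 -1.6] [0.0357 0.0244 0.0534] [(0.36, array([0.0289, 0.0196, 0.0439])), (0.45, array([0.038 , 0.0258, 0.0527]))]
side green 44 [0.437 0.443 0.446 0.452 0.458]  0.443 [0.147 0.153 0.159]
side orange 124 [0.456 0.468 0.478 0.488 0.509] flag 0.473 [0.116 0.13  0.143]
scene green none
scene orange 86 [0.464 0.475 0.479 0.485 0.497] flag 0.479 [0.117 0.129 0.142]
```

View pics/side6.png

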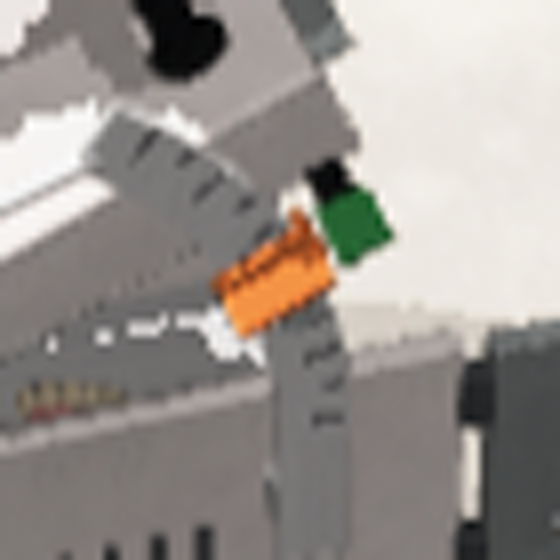

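Emit:
send_rows --increments '[[[0,0.04,-0.02,0,0,0],[0,0.04,-0.03,0,0,0],[0,0,0,0,0,0],[0,0,0,0,0,0],[0,0,0,0,0,0]]]'

```text
clock: 13.35
eef_pos: [0.7123, 0.0784, 0.2417]
tool_rot: [0.465, 0.877, 0.111, 0.056]
ft_force: [-3.8, -2.8, -5.8]
grip_width: 0.01
```

```bash
python3 chk.py 7; python3 chk.py 8; python3 - <<'E'
from h import *
from workcell import *
p,R,o=cur();T=np.eye(4);T[:3,:3]=R.as_matrix();T[:3,3]=p
c=camera("wrist");W=cloud(c,T@c["mount"]);np.savez("w9.npz",W=W,**c)
cv2.imwrite("pics/w9.png",c["color"][:,:,::-1])
E
```

```text
13.35 0.009977359005754598 [-3.8 -2.8 -5.8] [0.0382 0.026  0.0557] [(0.36, array([0.0289, 0.0196, 0.0439])), (0.45, array([0.038 , 0.0258, 0.0527]))]
side green 41 [0.46  0.468 0.472 0.475 0.485]  0.471 [0.147 0.153 0.159]
side orange 121 [0.459 0.466 0.477 0.49  0.509] flag 0.474 [0.116 0.13  0.143]
scene green none
scene orange 80 [0.46  0.474 0.48  0.486 0.492] flag 0.478 [0.117 0.129 0.142]
13.45 0.009811644405721827 [-4.2 -3.1 -4.4] [0.0381 0.026  0.0556] [(0.36, array([0.0289, 0.0196, 0.0439])), (0.45, array([0.038 , 0.0258, 0.0527]))]
side green 43 [0.462 0.467 0.472 0.477 0.481]  0.467 [0.147 0.153 0.16 ]
side orange 122 [0.457 0.467 0.477 0.493 0.511] flag 0.472 [0.116 0.13  0.143]
scene green none
scene orange 80 [0.461 0.471 0.479 0.485 0.494] flag 0.479 [0.117 0.129 0.142]
```

View pics/side8.png

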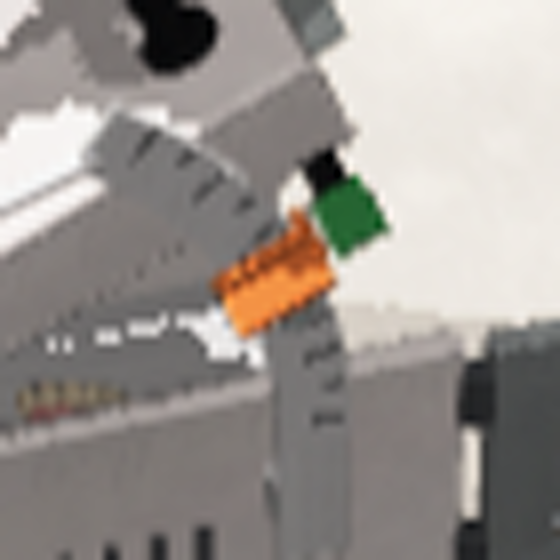

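View pics/w9.png

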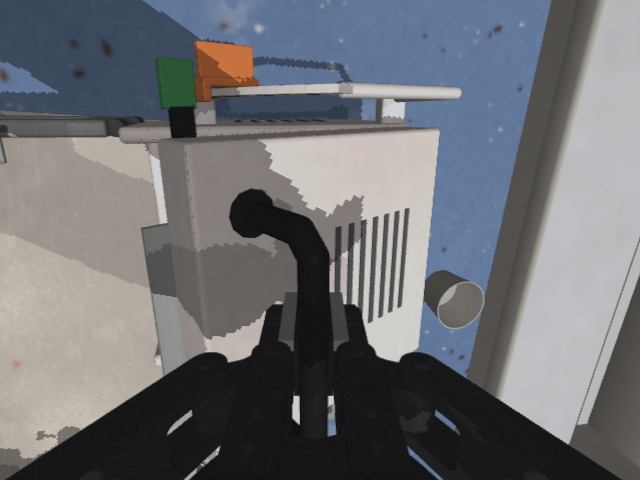

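```bash
python3 - <<'E'
from h import *
c=dict(np.load("w9.npz"));W=c["W"];C=c["color"].astype(int);U=np.stack([(W-O)@UX,(W-O)@UY,W[...,2]],-1)
R,G,B=C[...,0],C[...,1],C[...,2]
for hx,hz in ((.1,.121),(.098,.121),(.1,.119)):
  for nm,mm in dict(green=(G>R+40)&(G>B+30),orange=(R>G+50)&(G>B+10)).items():
    mm=mm&(U[...,2]>.1)&(U[...,1]>.076);q=U[mm];a=np.arctan2(q[:,2]-hz,hx-q[:,0]);r=np.hypot(q[:,2]-hz,hx-q[:,0])
    print(nm,len(q),q.mean(0).round(4),np.percentile(a,[5,25,50,75,95]).round(3),np.median(a[q[:,1]>.093]).round(3),np.percentile(r,[1,50,99]).round(3))
a=c["color"][30:130,140:280,::-1];cv2.imwrite("pics/w9z.png",cv2.resize(a,None,fx=5.5,fy=5.5,interpolation=cv2.INTER_CUBIC))
E
```

```text
green 1441 [-0.0375  0.0848  0.19  ] [0.457 0.462 0.465 0.468 0.472] 0.465 [0.147 0.154 0.161]
orange 2381 [-0.0168  0.0925  0.1807] [0.459 0.464 0.468 0.475 0.499] 0.466 [0.116 0.132 0.144]
green 1441 [-0.0375  0.0848  0.19  ] [0.463 0.468 0.471 0.474 0.478] 0.471 [0.145 0.152 0.159]
orange 2381 [-0.0168  0.0925  0.1807] [0.465 0.47  0.475 0.482 0.506] 0.473 [0.114 0.13  0.142]
green 1441 [-0.0375  0.0848  0.19  ] [0.469 0.474 0.477 0.479 0.484] 0.476 [0.148 0.155 0.161]
orange 2381 [-0.0168  0.0925  0.1807] [0.472 0.477 0.481 0.489 0.513] 0.479 [0.117 0.133 0.145]
```

View pics/w9z.png

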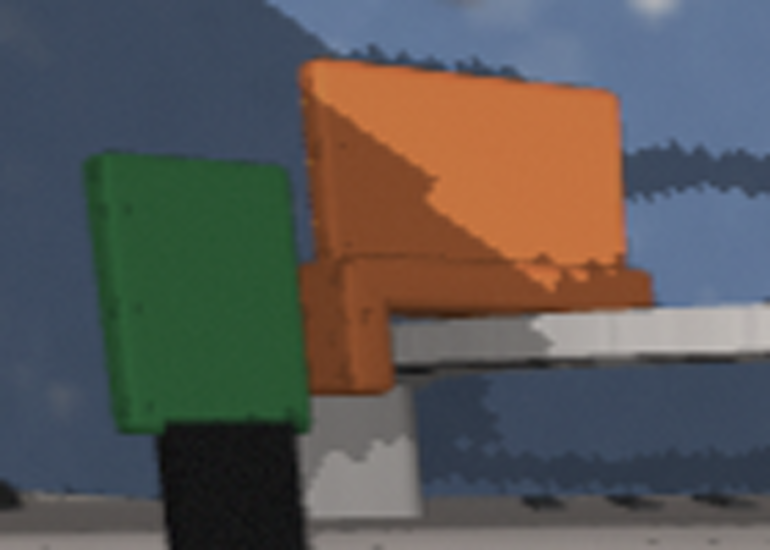

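Emit:
send_rows --increments '[[[0,0,0,0,0,0],[0,0,0,0,0,0],[0,0,0,0,0,0],[0,0,0,0,0,0],[0,0,0,0,0,0],[0,0,0,0,0,0],[0,0,0,0,0,0],[0,0,0,0,0,0]]]'

```text
clock: 14.6
eef_pos: [0.7122, 0.0785, 0.2416]
tool_rot: [0.465, 0.877, 0.111, 0.056]
ft_force: [-4.0, -3.8, -5.3]
grip_width: 0.0103
```

```bash
python3 chk.py 10; python3 - <<'E'
from workcell import *
import cv2
cv2.imwrite("pics/side11.png",camera("side")["color"][:,:,::-1])
E
```

```text
14.6 0.010250779789839903 [-4.  -3.8 -5.3] [0.0381 0.0261 0.0556] [(0.36, array([0.0289, 0.0196, 0.0439])), (0.45, array([0.038 , 0.0258, 0.0527]))]
side green 46 [0.46  0.466 0.47  0.478 0.486]  0.465 [0.147 0.154 0.16 ]
side orange 122 [0.46  0.469 0.479 0.49  0.509] flag 0.472 [0.116 0.13  0.143]
scene green none
scene orange 81 [0.464 0.474 0.48  0.485 0.493] flag 0.479 [0.117 0.128 0.142]
```

View pics/side11.png

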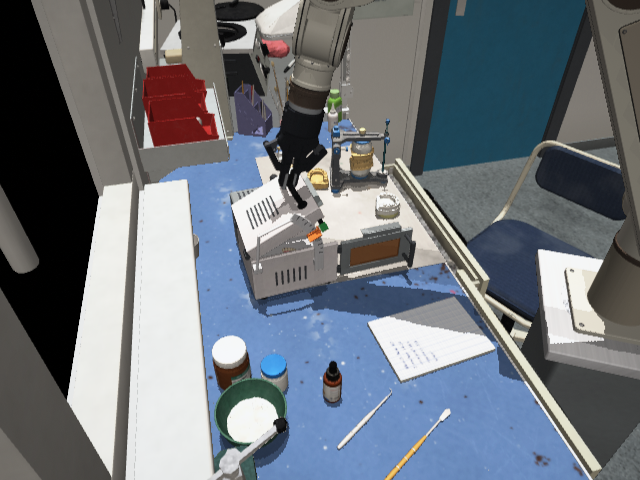

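The door stands open at about (375,250), the hood is held up, green meets orange at (318,232), and the loose things stand where they were.

```bash
python3 -c "
from workcell import *
print(job_done())"
```

```text
the job is handed in; nothing more can be done
None
```

The door is open square to the front and left there. The hood is lifted so its green pointer is level with the orange index, and the gripper is still holding the bow handle. I handed the job in at about 15 s of the 48 s allowed.

- **Door:** after I let go, the two fixed cameras read its line at 33.4° and 35.2°, against 34.2° for exactly square. Neither view puts it more than about 1° off.
- **Pointer and index:** in the wrist view the two top faces lie at 0.465 and 0.466 rad. The side camera gave about 0.47 for both. I took the pointer and index plates to be equally thick, judging by eye.
- **Hold:** after one further second of holding, the pose and the pointer reading had not changed. The wrist force was about 7 N.
- **Forces:** the highest wrist force I saw was about 23 N, while swinging the door. My estimate of its hinge was a few millimetres off, and I eased that strain before letting go.
- **Index and loose things:** the index was not touched and its reading did not change. The dental cast, dropper bottle and jar stand where they were in the last picture.
- **Check that failed:** the scene camera could not see the pointer with the hood up, so only the side and wrist cameras back the final alignment.

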